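Load the orange filter cassette into the sprung filter holder

TASK

Fit the orange-topped filter cassette into the sprung filter holder: use the cassette to press the green jaw back, then lower it into the gap between the low steel lip and the jaw until it stands upright on the holder's floor, and let go, so that the spring clamps it square against the lip with its two round windows facing the two white blocks. Leave the blue-topped cassette standing where it is.

Things in the scene. Friction and masses are not known exactly. Their poses are not given: they have to be found in the camera images.
- orange_cassette_center (a point): Cassette to load: loose upright block, 44 mm long (x axis) x 26 thick (y) x 84 tall (z up), about 0.16 kg. Lower 52 mm black with a round window in each broad (+y, -y) face, upper 32 mm a plain orange grip; alike after a half turn about z. Point: its centre, 42 mm above its underside. Grip it across the 26 mm, in the orange part.
- blue_cassette_center (a point): Bystander: cassette of the same shape and size with a blue grip, loose on the bench. Point: its centre, 42 mm above its underside.
- nest (a point): Centre of the cassette's place (black patch) on the fixed holder's floor, 12 mm above the bench. x: from lip to jaw, y: sideways, z: up. Steel lip: 12 mm high above the floor, 10 thick, 50 wide, inner face at x = -22 mm. White lamp and sensor blocks: inner faces at y = +-49 mm (lens barrels +-43), 46 high above the bench. Grey spring housing behind the jaw, 46 high, from x = 79 mm.
- jaw (a joint): Travel (m) of the green jaw along nest +x: 0 at rest, 0.050 fully back, 0.024 with the cassette clamped. Jaw 39 mm high above the floor, 24 thick, 50 wide; its face rests at nest x = -2 mm, a 20 mm gap to the lip. A cassette held with its underside 15 to 30 mm above the floor clears the lip and can push the face. Spring pushes it back to 0: 2 N at 0, 4 N at 0.024, 5.6 N at 0.050.

How it is judged:
By the outcome, as a careful person would: the job done as asked, in the order asked, and still so for the second after the job is handed in, with the robot touching nothing.
It also fails if it takes over 38 s, if anything falls off the work surface, if the arm or the gripper's body presses on something with over 40 N, if the wrist force passes 120 N, or if a joint passes its speed limit or range.

ROBOT

A 7-joint arm with a two-finger parallel gripper is mounted at the origin on the work surface. World frame = base frame: x ahead of the robot, y to its left, z up, the work surface at z = 0. Lengths are in m, angles in rad, forces in N, time in s.
With the tool pointing down it reaches from about 0.425 to 0.95 m from the base axis. Payload 4.7 kg.
Tool frame: the origin (TCP) lies midway between the tips of the shut fingers; the grasp point (between the pads) lies manip.grasp_offset behind it (manip.grasp_offset is the distance from the TCP to the grasp point, in m); y points along the fingers, x is the direction in which the jaws open and shut, and the axes are right-handed (so a half turn about y gives the same grasp; the last joint's range is limited). The gripper opens to 87 mm and grips with 3 to 60 N. Pads are 19 mm wide; open, the fingers measure 117 mm over their backs; the gripper's body (75 mm by 190 mm) begins 51 mm behind the grasp point.
Start: joints at [-1.168, 0.469, -0.049, 1.532, 0.024, 1.141, -0.082], TCP at [0.282, 0.613, 0.223] pointing down, gripper open.
Joint ranges: [-2.59, 2.59], [-0.33, 1.99], [-1.39, 1.29], [0.1, 2.45], [-1.04, 4.18], [0.21, 1.99], [-2.66, 2.66]. Speed limits (rad/s): [2.57, 2.57, 3.14, 3.14, 3.14, 3.14, 3.14].

INTERFACE

Orientations are given as [roll, pitch, yaw] about the fixed x, y, z axes, in that order (R = Rz(yaw) Ry(pitch) Rx(roll)).
In Python, from station import manip, grab_frame, camera_params, spot_in gives the robot as it stands.
- The arm moves only by the tool drive_tool, never from a script. Its argument "plan" is one flat list of numbers, 5 for each row, row after row: the finger opening in m, from 0 to 0.087, then the shift along the tool's x, y, z in m, then the turn about the tool's y in degrees. A call has 1 to 12 rows; each row is the pose to reach, as a shift and turn from the pose measured when the call began, along the tool's axes at that moment; what a row does not reach only later rows make up. A row lasts 1/10 s, in which the tool goes at most 50 mm and 8.59 degrees, less where a joint would pass 70% of its speed; a pose out of reach is approached as far as the arm can. A call with a gripper value outside its range is refused whole. The fingers move at their own pace and stop on an object; the grip force is fixed at half the most. Time passes only in rows, so rows that repeat a pose let the fingers close. It gives the time, the measured TCP pose, the force and the opening at its end, in the units of the state.
- manip.get_state(): the state, without advancing time (a new reading comes with each control period).
- grab_frame(name): name is "scene" or "top"; returns (picture, depth): 384x512x3 uint8, red, green, blue; 384x512 float32, m along the optical axis (not along the pixel's ray), 0 where there is no reading.
- camera_params(name): a dict with "vertical_fov" (degrees; the focal length in pixels is half the picture's height over the tangent of half this angle, whatever the lens; pixels are square), "cx", "cy" (the principal point, pixels), "world_from_camera" (4x4, takes a point from camera to world coordinates). Camera axes: x right, y down, z forward; pixel columns grow to the right and rows downward; lengths in m; the calibration is good to about 2 mm. A picture is of the moment at which its call begins. camera_params takes no time and is no camera call.
- manip.sign_off(): hands the job in, once; it reports no verdict.
Trained networks look in the newest picture that a camera, given by its name, has taken for a name from the list of things; names that differ only in an ending like _2 or _b are one class to them, and where a whole thing is asked for, a point or a joint stands for the part that bears it (a point fixed in the world has none). Each returns a list of dicts, best first, with "score" (0 to 1); they miss things now and then, are a little off and sometimes report something else, mostly with a low value. They report only what shows in the picture. A call takes as long as a camera call.
- spot_in(query, camera): "uv" ([column, row] in pixels, amid what is visible of it).
The state is a dict: "clock": time; "joint_pos": joint angles; "dq": joint speeds; "effort": joint torques, N m; "ee_pos": TCP position; "eef_rot": TCP orientation; "force": force on the tool from outside, world axes, zero at the start; "wrist_torque": the same for the moment, N m; "finger_gap": finger opening in m.
Only numpy, scipy, OpenCV 4.12 (cv2) and the standard library are available. Lean on these libraries where they do the work, as an engineer would, in place of code of your own. Each camera call takes 0.05 s, during which the arm holds its last target.

## Working session

There is one attempt and no reset: what is moved stays moved. The work goes in short steps, Python scripts to look and compute and a tool call to move; the robot and the scene stay as the last step left them, time stands still between calls to the robot, and variables do not carry over. Pictures are saved under pics/ and viewed, and the job is handed in when it is done.

Besides the shell and the picture viewer there is one more tool, called as name(argument=value, ...) on one line, values as JSON. drive_tool: Moves the arm, as the interface text tells. Its arguments: {"type":"object","properties":{"plan":{"type":"array","items":{"type":"number"}}},"required":["plan"]}

```bash
mkdir -p pics; ls
python3 - <<'E'
from station import manip, grab_frame, camera_params, spot_in
import cv2, numpy as np
s=manip.get_state(); print({k:np.round(v,3).tolist() for k,v in s.items()}, manip.grasp_offset)
for c in ["scene","top"]:
    im,d=grab_frame(c); cv2.imwrite(f"pics/{c}0.png",im[:,:,::-1]); np.save(f"{c}0.npy",d)
    p=camera_params(c); print(c,p)
    for q in ["orange_cassette_center","blue_cassette_center","nest","jaw"]:
        print(q,spot_in(q,c)[:2])
E
```

```text
pics
{'clock': 0.0, 'joint_pos': [-1.168, 0.469, -0.049, 1.534, 0.024, 1.141, -0.082], 'dq': [-0.001, 0.001, 0.001, -0.001, -0.001, -0.001, 0.0], 'effort': [0.001, -50.799, -0.08, -23.614, -0.061, 0.038, 0.0], 'ee_pos': [0.282, 0.613, 0.221], 'eef_rot': [-1.571, 0.002, 1.139], 'force': [0.872, 0.745, -0.197], 'wrist_torque': [0.011, 0.004, -0.01], 'finger_gap': 0.087} 0.0187
scene {'vertical_fov': 48.975791768115265, 'cx': 258.7295648905131, 'cy': 189.32206119604282, 'world_from_camera': array([[ 0.08505979,  0.65008275, -0.75508758,  1.15111526],
       [ 0.99637091, -0.0578834 ,  0.06240614, -0.05663147],
       [-0.00313788, -0.75765555, -0.65264709,  0.60986234],
       [ 0.        ,  0.        ,  0.        ,  1.        ]])}
orange_cassette_center [{'uv': [107.2, 218.4], 'score': 0.83}]
blue_cassette_center [{'uv': [203.7, 203.9], 'score': 0.72}]
nest [{'uv': [360.8, 221.1], 'score': 0.87}]
jaw [{'uv': [356.2, 213.9], 'score': 0.84}]
top {'vertical_fov': 50.6816715317467, 'cx': 260.16790959093527, 'cy': 194.8750314775554, 'world_from_camera': array([[ 0.00706448, -0.98942459,  0.14487603,  0.38132529],
       [-0.99991738, -0.00854538, -0.0096021 , -0.00685417],
       [ 0.01073857, -0.14479623, -0.98940322,  0.91998575],
       [ 0.        ,  0.        ,  0.        ,  1.        ]])}
orange_cassette_center [{'uv': [386.7, 173.6], 'score': 0.86}]
blue_cassette_center [{'uv': [306.8, 183.3], 'score': 0.74}]
nest [{'uv': [173.0, 167.0], 'score': 0.57}]
jaw [{'uv': [169.8, 166.8], 'score': 0.78}]
```

View pics/scene0.png

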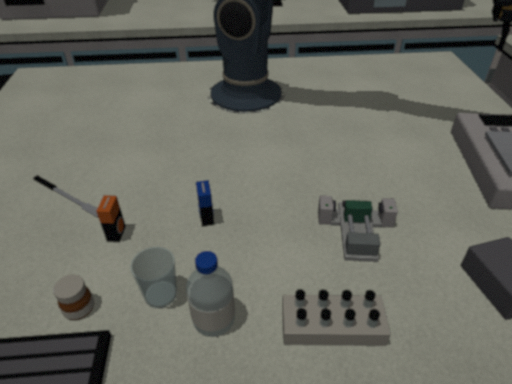

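View pics/top0.png

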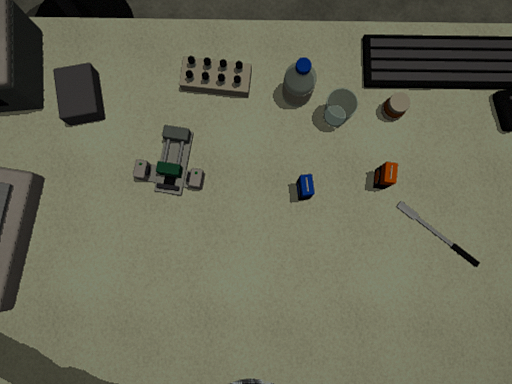

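The scene image shows the orange cassette at (110,218), blue at (205,203) and the holder at (357,222). In the top image they are at (387,174), (306,186) and (172,162), with the jaw in green and the housing towards +x. Next I'll measure from depth.

```bash
cat > h.py <<'E'
import numpy as np, cv2
from station import camera_params
def cloud(c,d):
    p=camera_params(c); f=192/np.tan(np.radians(p["vertical_fov"]/2))
    v,u=np.mgrid[:384,:512]
    P=np.stack([(u-p["cx"])/f*d,(v-p["cy"])/f*d,d],-1); T=p["world_from_camera"]
    return P@T[:3,:3].T+T[:3,3]
def proj(c,X):
    p=camera_params(c); f=192/np.tan(np.radians(p["vertical_fov"]/2)); T=p["world_from_camera"]
    q=(np.atleast_2d(X)-T[:3,3])@T[:3,:3]
    return q[:,:2]/q[:,2:]*f+[p["cx"],p["cy"]]
E
python3 - <<'E'
from h import *
for c in ["top","scene"]:
    im=cv2.imread(f"pics/{c}0.png"); d=np.load(f"{c}0.npy"); W=cloud(c,d)
    hsv=cv2.cvtColor(im,cv2.COLOR_BGR2HSV); H,S,V=[hsv[...,i].astype(int) for i in range(3)]
    for n,m,(u,v) in [("orange",(H<14)&(S>170)&(V>60),(387,173) if c=="top" else (110,205)),("blue",(H>105)&(H<130)&(S>120),(306,185) if c=="top" else (203,190)),("green",(H>65)&(H<95)&(S>90),(170,167) if c=="top" else (357,210))]:
        r=np.zeros_like(m); r[v-25:v+25,u-25:u+25]=1; m=m&r
        P=W[m]; print(c,n,len(P),"z pct",np.round(np.percentile(P[:,2],[2,25,50,75,98]),3))
        t=P[P[:,2]>np.percentile(P[:,2],90)-.008]; rc=cv2.minAreaRect((t[:,:2]*1000).astype(np.float32)); print("  top rect",np.round(rc[0],1),np.round(rc[1],1),round(rc[2],1),len(t), "mean",np.round(t.mean(0),4))
    # table height
    print("bench z",np.median(W[200:260,250:300,2]) )
    # holder cloud
    m=(W[...,2]>.006)&(W[...,0]>.35)&(W[...,0]<.62)&(W[...,1]>.08)&(W[...,1]<.3)
    v,u=np.where(m); print(u.min(),u.max(),v.min(),v.max(),m.sum(), W[m].min(0),W[m].max(0))
    a,b,cc,e=(125,115,215,200) if c=="top" else (305,185,410,265)
    x=cv2.resize(im[b:e,a:cc],None,fx=7,fy=7,interpolation=cv2.INTER_CUBIC); cv2.imwrite(f"pics/{c}_hold.png",cv2.convertScaleAbs(x,alpha=1.6))
E
```

```text
top orange 206 z pct [0.079 0.084 0.085 0.086 0.088]
  top rect [ 555.  -289.2] [24.9 42.3] 81.9 203 mean [ 0.5545 -0.2888  0.0846]
top blue 291 z pct [0.022 0.073 0.084 0.085 0.088]
  top rect [459.  -73.9] [ 41. 201.] 60.7 211 mean [ 0.5235 -0.11    0.1005]
top green 318 z pct [0.014 0.047 0.052 0.054 0.056]
  top rect [566.5 186.2] [49.8 22.6] 81.7 235 mean [0.566  0.186  0.0532]
bench z 0.0010409239944678683
125 218 146 257 2090 [0.37314691 0.08235849 0.00603987] [0.61995259 0.29003131 0.05727526]
scene orange 317 z pct [0.028 0.068 0.081 0.084 0.086]
  top rect [ 847.5 -185.3] [658.5  36.1] 19.8 189 mean [ 0.5755 -0.2827  0.0943]
scene blue 274 z pct [0.051 0.066 0.082 0.084 0.086]
  top rect [828.7 -80.4] [646.3  22.2] 6.2 158 mean [ 0.5387 -0.1121  0.0869]
scene green 389 z pct [0.02  0.039 0.049 0.052 0.054]
  top rect [857.7  77.6] [ 48.4 643.5] 69.7 239 mean [0.574  0.1831 0.0535]
bench z 0.0002905614649205135
318 397 196 241 2165 [0.51393923 0.11095618 0.00603014] [0.61972677 0.26217914 0.05485776]
```

Run:
```python
from h import *
# height map of holder from top cam
im=cv2.imread("pics/top0.png"); W=cloud("top",np.load("top0.npy"))
for r in range(120,200,3):
    print(r,' '.join("%3d"%round(1000*z) for z in W[r,128:210:3,2]))
```

```text
120   2   3   1   1   4  -1  -1   1   2   0   3   4   4   3  -1   3   3   2   2   2   3   1   0   0   2   3   2   1
123   1  -2   3   1   2   4   2   1   4   0   2   2   1   1   1   3   1   1   4   0   2   0   3   3  -1   0   2   0
126   4   2   1   1   3   2   3   5  -3   0   1   2  48  48  49  46  47   2  -1   1   1   4   2  -1   2   2   3   1
129   4   0   5   1   1   5   4   0   2   2   2   2  50  46  48  49  49  47  46  49  46   2   1   2  -2   0   3   1
132   1   2   3   7   1  -1   3   0   2   1   3  -1  48  45  49  49  49  46  48  46  49  19   1   2   2   2   2   5
135   1   4   4   1   5   5  -1   1   1   0   1   0  47  46  50  46  48  46  45  46  47  12   2   2   1   2  -1   2
138   1   2   0   2   4   3   2   4   0   1  -1   2   1  34  39  42  44  44  49  48  39  14   3   1   1   3  -2   1
141   2   1   1   3   1   2   2   5   3   1   1  -2  13  32  13  14  19  22  33  33  32  17   1   1   2   4   4   2
144   0   3   3   3   2   3   1   2   0   1   3  -1  14  38  15  12  15  14  37  12  15   8   4   2   2   2   0   3
147   6   1   2   4   0   2   1   5   4  -1   1  -1  13 
[... 1331 characters left out ...]
  -1
183   1   1   3   3  -1   2   0   1   1 920  26  26  14  12  14  14  16  14  14  12  10  49  45  48  45  10   2   1
186   3   1   0   2   0   2   3  -2   0  14  23  25  22  27  27  25  24  19  14  12  14  31  39  44  42   2   2   2
189   2   0  -1  -2   1   0   2   2   2  14  14  14  10  13  15  23  23  14  11   2   1   3   0   0   7   0   2   3
192   1   2   2   1  -1   3   2   2   4   1   2   4   9  13  15  13  13  13   4   3   1   1   0   3  -1   2   2   0
195   3  -1   1   1   1   3   0   1   3  -1   3   1   1   0   3   3   2   3   0   0   2   2   0   2   0   2   1  -3
198   1   2   4   0   4   2   2   3   2   0   5   1   1   2   3  -3   2   1   3   3   2  -2   1   1   1   1   1   4
```

```bash
python3 - <<'E'
from h import *
for c in ["top","scene"]:
    im=cv2.imread(f"pics/{c}0.png"); W=cloud(c,np.load(f"{c}0.npy"))
    hsv=cv2.cvtColor(im,cv2.COLOR_BGR2HSV).astype(int); H,S,V=hsv[...,0],hsv[...,1],hsv[...,2]
    X,Y,Z=W[...,0],W[...,1],W[...,2]
    def rect(n,m):
        k,l,st,ce=cv2.connectedComponentsWithStats(m.astype(np.uint8)); 
        for i in range(1,k):
            if st[i,4]<40: continue
            p=W[l==i]; rc=cv2.minAreaRect((p[:,:2]*1000).astype(np.float32)); print(c,n,st[i,4],"c",np.round(rc[0],1),"s",np.round(rc[1],1),"a",round(rc[2],1),"mean",np.round(p.mean(0)*1000,1),"uv",np.round(ce[i]))
    green=(H>65)&(H<95)&(S>90)
    box=(X>.45)&(X<.72)&(Y>.08)&(Y<.3)
    rect("green",green&(Z>.048)&(Z<.058)&box)
    rect("grey45",~green&(Z>.0425)&(Z<.053)&box)
    rect("orange",(Z>.078)&(Z<.09)&(X>.5)&(X<.62)&(Y<-.24)&(Y>-.33))
    rect("blue",(Z>.078)&(Z<.09)&(X>.45)&(X<.62)&(Y<-.05)&(Y>-.18))
# overlay hypothesis
def model(nx,ny,yaw,dz=0):
    a=np.radians(yaw);R=np.array([[np.cos(a),-np.sin(a)],[np.sin(a),np.cos(a)]])
    f=lambda x0,x1,y0,y1,z:[np.r_[R@[x,y]+[nx,ny],z] for x,y in[(x0,y0),(x1,y0),(x1,y1),(x0,y1)]]
    return [f(-.002,.022,-.025,.025,.051),f(-.032,-.022,-.025,.025,.024),f(.079,.1,-.022,.022,.046),f(-.015,.015,.049,.07,.046),f(-.015,.015,-.07,-.049,.046),f(-.022,.022,-.013,.013,.012)]
def cas(x,y,yaw,z=.084):
    a=np.radians(yaw);R=np.array([[np.cos(a),-np.sin(a)],[np.sin(a),np.cos(a)]])
    return [[np.r_[R@[u,v]+[x,y],z] for u,v in[(-.022,-.013),(.022,-.013),(.022,.013),(-.022,.013)]]]
for c,boxes in [("top",[(130,118,50*2,80),(360,155,50,40)]),("scene",[(310,190,100,75),(85,190,50,60)])]:
    im=cv2.imread(f"pics/{c}0.png")
    for i,(u,v,w,h) in enumerate(boxes):
        k=7 if i==0 else 9
        x=cv2.convertScaleAbs(cv2.resize(im[v:v+h,u:u+w],None,fx=k,fy=k,interpolation=cv2.INTER_CUBIC),alpha=1.5)
        for q in (model(.5566,.1876,-8.3) if i==0 else cas(.555,-.2892,-8.1)):
            p=((proj(c,np.array(q))-[u,v]+.5)*k).astype(np.int32); cv2.polylines(x,[p],True,(0,0,255),1)
        cv2.imwrite(f"pics/{c}_ov{i}.png",x)
E
python3 -c "
import cv2,numpy as np
for i in (0,1):
    a=cv2.imread(f'pics/top_ov{i}.png');b=cv2.imread(f'pics/scene_ov{i}.png')
    h=max(a.shape[0],b.shape[0]);p=lambda x:cv2.copyMakeBorder(x,0,h-x.shape[0],0,0,0)
    o=np.hstack([p(a),p(b)]);s=min(1,800/o.shape[1]);cv2.imwrite(f'pics/ov{i}.png',cv2.resize(o,None,fx=s,fy=s))
"
```

```text
top green 233 c [566.5 186.2] s [49.8 22.6] a 81.7 mean [566.1 186.1  53.2] uv [168. 168.]
top grey45 324 c [649.4 174.2] s [58.5 27.9] a 81.1 mean [648.6 173.4  47.1] uv [176. 132.]
top grey45 235 c [566.2 245.7] s [31.5 40. ] a 82.3 mean [566.2 246.8  47.2] uv [141. 168.]
top grey45 236 c [548.6 129.7] s [31.7 39.9] a 81.0 mean [547.7 128.1  47. ] uv [195. 177.]
top orange 266 c [ 555.6 -290.2] s [26.8 43.7] a 82.0 mean [ 555.  -289.1   84.5] uv [390. 172.]
top blue 259 c [ 527.6 -113. ] s [43.6 26.3] a 7.0 mean [ 527.1 -112.6   84.8] uv [307. 184.]
scene green 209 c [569.4 184.2] s [48.2 23. ] a 78.5 mean [570.8 184.3  51.8] uv [358. 206.]
scene grey45 205 c [549.4 128.8] s [31.4 39.5] a 85.1 mean [550.6 127.2  45.9] uv [326. 203.]
scene grey45 217 c [566.2 245.5] s [31.8 41.9] a 80.2 mean [568.8 245.9  45.9] uv [388. 205.]
scene grey45 388 c [650.  173.3] s [58.  30.1] a 83.8 mean [651.2 172.7  45.9] uv [363. 239.]
scene orange 273 c [ 556.9 -290.1] s [25.8 45.9] a 82.0 mean [ 559.5 -289.4   83.6] uv [106. 204.]
scene blue 226 c [ 528.6 -113.1] s [47.3 26. ] a 7.5 mean [ 531.9 -112.7   83.8] uv [203. 189.]
```

View pics/ov0.png

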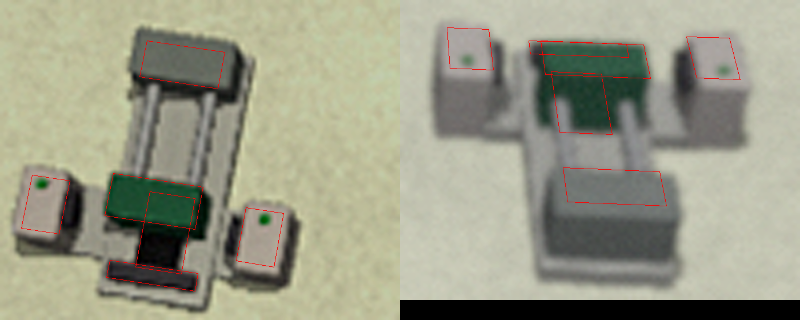

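View pics/ov1.png

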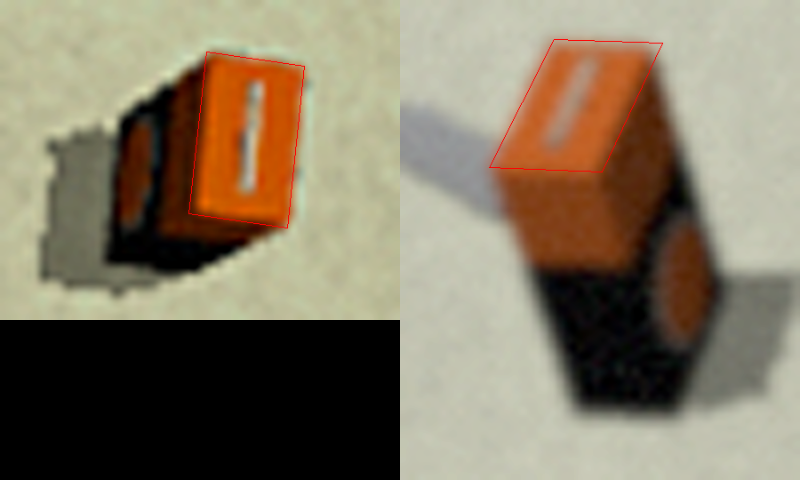

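The overlays match. The nest is at about (0.5575, 0.1876), yaw −8.4°. Orange is at about (0.556, −0.290), yaw −8.0°, and blue at (0.528, −0.113).

```bash
cat >> h.py <<'E'
from scipy.spatial.transform import Rotation as Ro
def rel(tgt,psi=None):
    from station import manip
    s=manip.get_state(); R=Ro.from_euler("xyz",s["eef_rot"]).as_matrix()
    p=np.array(s["ee_pos"]); d=R.T@(np.array(tgt)-p)
    y=np.degrees(np.arctan2(R[1,0],R[0,0]))
    print("clock",s["clock"],"pos",np.round(p,4),"R down",np.round(R[:,1],3),"psi",round(y,2),"gap",round(s["finger_gap"],4),"F",np.round(s["force"],1))
    print("shift mm",np.round(d*1000,1),"turn", None if psi is None else round(-(psi-y),2))
E
python3 -c "
from h import *
rel([.556,-.29,.2],82)"
```

```text
clock 0.5 pos [0.2824 0.6131 0.2226] R down [ 0.  0. -1.] psi 65.26 gap 0.0869 F [-0.   0.1 -0. ]
shift mm [-705.7   22.5 -626.4] turn -16.74
```

drive_tool(plan=[0.087, -0.706, 0, -0.626, -16.7, 0.087, -0.706, 0, -0.626, -16.7, 0.087, -0.706, 0, -0.626, -16.7, 0.087, -0.706, 0, -0.626, -16.7, 0.087, -0.706, 0, -0.626, -16.7, 0.087, -0.706, 0, -0.626, -16.7, 0.087, -0.706, 0, -0.626, -16.7, 0.087, -0.706, 0, -0.626, -16.7, 0.087, -0.706, 0, -0.626, -16.7, 0.087, -0.706, 0, -0.626, -16.7, 0.087, -0.706, 0, -0.626, -16.7, 0.087, -0.706, 0, -0.626, -16.7])

```text
clock: 1.7
ee_pos: [0.4565, 0.0368, 0.2231]
eef_rot: [-1.572, -0.001, 1.431]
force: [0.6, 0.1, 0.3]
finger_gap: 0.0871
```

```bash
python3 -c "
from h import *
rel([.556,-.29,.17],82)"
```

```text
clock 1.7 pos [0.4565 0.0368 0.2231] R down [ 0.001  0.001 -1.   ] psi 81.97 gap 0.0871 F [0.6 0.1 0.3]
shift mm [-309.7   53.  -144.1] turn -0.03
```

drive_tool(plan=[0.087, -0.31, 0.02, -0.144, 0, 0.087, -0.31, 0.02, -0.144, 0, 0.087, -0.31, 0.02, -0.144, 0, 0.087, -0.31, 0.02, -0.144, 0, 0.087, -0.31, 0.02, -0.144, 0, 0.087, -0.31, 0.02, -0.144, 0, 0.087, -0.31, 0.02, -0.144, 0, 0.087, -0.31, 0.02, -0.144, 0, 0.087, -0.31, 0.02, -0.144, 0, 0.087, -0.31, 0.02, -0.144, 0])

```text
clock: 2.7
ee_pos: [0.5559, -0.2886, 0.2029]
eef_rot: [-1.572, -0.002, 1.432]
force: [-0.2, -0.6, -0.3]
finger_gap: 0.0872
```

Run:
```python
from h import *
from station import grab_frame
rel([.556,-.29,.0505],82)
im,d=grab_frame("scene"); cv2.imwrite("pics/scene1.png",im[:,:,::-1])
```

```text
clock 2.7 pos [ 0.5559 -0.2886  0.2029] R down [ 0.001  0.002 -1.   ] psi 82.07 gap 0.0872 F [-0.2 -0.6 -0.3]
shift mm [-1.700e+00  1.524e+02 -1.000e-01] turn 0.07
```

View pics/scene1.png

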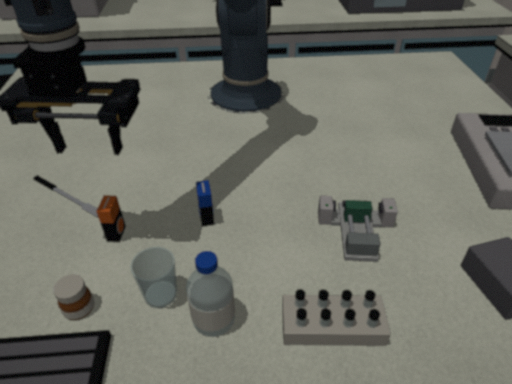

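The gripper is above the orange cassette (fingers at (58,140) and (115,140), cassette at (110,218)), and nothing is in the way. I'll descend and grip.

drive_tool(plan=[0.087, -0.001, 0.04, 0, 0, 0.087, -0.001, 0.08, 0, 0, 0.087, -0.001, 0.11, 0, 0, 0.087, -0.001, 0.135, 0, 0, 0.087, -0.001, 0.152, 0, 0, 0.087, -0.001, 0.152, 0, 0, 0.06, -0.001, 0.152, 0, 0, 0.04, -0.001, 0.152, 0, 0, 0.02, -0.001, 0.152, 0, 0, 0.015, -0.001, 0.152, 0, 0, 0.015, -0.001, 0.152, 0, 0, 0.015, -0.001, 0.152, 0, 0])

```text
clock: 3.95
ee_pos: [0.5562, -0.2891, 0.0513]
eef_rot: [-1.572, -0.002, 1.433]
force: [-0.2, 0.7, -0.6]
finger_gap: 0.0473
```

Run:
```python
from h import *
from station import grab_frame
rel([.556,-.29,.0505],82)
im,d=grab_frame("scene"); cv2.imwrite("pics/scene2.png",cv2.resize(im[100:300,20:280,::-1],None,fx=3,fy=3))
```

```text
clock 3.95 pos [ 0.5562 -0.2891  0.0513] R down [ 0.002  0.002 -1.   ] psi 82.11 gap 0.0473 F [-0.2  0.7 -0.6]
shift mm [-0.9  0.8  0.1] turn 0.11
```

View pics/scene2.png

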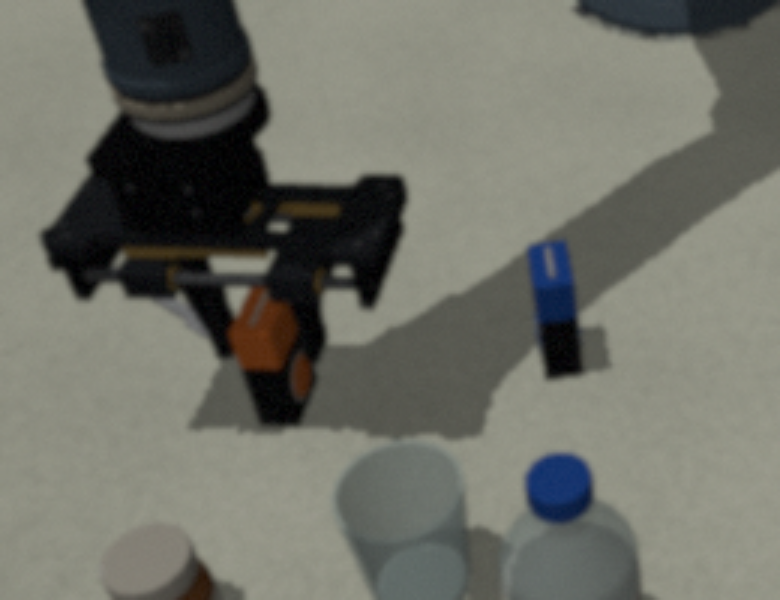

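The fingers are still closing around the orange grip (at about (265,340) in the crop), so I'll let them finish.

drive_tool(plan=[0.01, 0, 0, 0, 0, 0.01, 0, 0, 0, 0, 0.01, 0, 0, 0, 0, 0.01, 0, 0, 0, 0, 0.01, 0, 0, 0, 0, 0.01, 0, 0, 0, 0, 0.01, 0, 0, 0, 0])

```text
clock: 4.7
ee_pos: [0.5561, -0.2892, 0.0512]
eef_rot: [-1.572, -0.002, 1.433]
force: [0.8, -0.6, 0.6]
finger_gap: 0.0256
```

drive_tool(plan=[0.01, 0, -0.03, 0, 0, 0.01, 0, -0.07, 0, 0, 0.01, 0, -0.11, 0, 0, 0.01, 0, -0.13, 0, 0, 0.01, 0, -0.13, 0, 0])

```text
clock: 5.2
ee_pos: [0.5576, -0.2902, 0.1845]
eef_rot: [-1.579, -0.001, 1.433]
force: [0.3, -0.7, -2.3]
finger_gap: 0.0264
```

Run:
```python
from h import *
rel([.5219,.1929,.18],81.6)
```

```text
clock 5.2 pos [ 0.5576 -0.2902  0.1845] R down [ 0.008 -0.    -1.   ] psi 82.1 gap 0.0264 F [ 0.3 -0.7 -2.3]
shift mm [473.7   4.  101.7] turn 0.5
```

drive_tool(plan=[0.01, 0.04, 0, 0.009, 0, 0.01, 0.085, 0, 0.018, 0, 0.01, 0.13, 0, 0.028, 0, 0.01, 0.175, 0, 0.038, 0, 0.01, 0.22, 0, 0.047, 0, 0.01, 0.265, 0, 0.057, 0, 0.01, 0.31, 0, 0.067, 0.2, 0.01, 0.355, 0, 0.076, 0.5, 0.01, 0.4, 0, 0.086, 0.5, 0.01, 0.44, 0, 0.095, 0.5, 0.01, 0.464, 0, 0.1, 0.5, 0.01, 0.474, 0, 0.102, 0.5])

```text
clock: 6.4
ee_pos: [0.5195, 0.1966, 0.1818]
eef_rot: [-1.575, 0.0, 1.43]
force: [0.0, -0.9, -1.8]
finger_gap: 0.0258
```

drive_tool(plan=[0.01, 0, 0, 0, 0, 0.01, 0, 0, 0, 0, 0.01, 0, 0, 0, 0])

```text
clock: 6.7
ee_pos: [0.5196, 0.1943, 0.1813]
eef_rot: [-1.574, 0.002, 1.427]
force: [0.8, -0.6, -2.2]
finger_gap: 0.026
```

Run:
```python
from h import *
from station import grab_frame
rel([.5219,.1929,.085],81.6)
o=[]
for c,(u,v,w,h) in [("top",(110,100,140,120)),("scene",(290,110,140,160))]:
    im,d=grab_frame(c); np.save(f"{c}3.npy",d); cv2.imwrite(f"pics/{c}3.png",im[:,:,::-1])
    o.append(cv2.resize(im[v:v+h,u:u+w,::-1],(400,400*h//w)))
H=max(x.shape[0] for x in o); cv2.imwrite("pics/c3.png",np.hstack([cv2.copyMakeBorder(x,0,H-x.shape[0],0,0,0) for x in o]))
```

```text
clock 6.7 pos [0.5196 0.1943 0.1813] R down [ 0.003 -0.002 -1.   ] psi 81.74 gap 0.026 F [ 0.8 -0.6 -2.2]
shift mm [-0.9 96.3 -2.1] turn 0.14
```

View pics/c3.png

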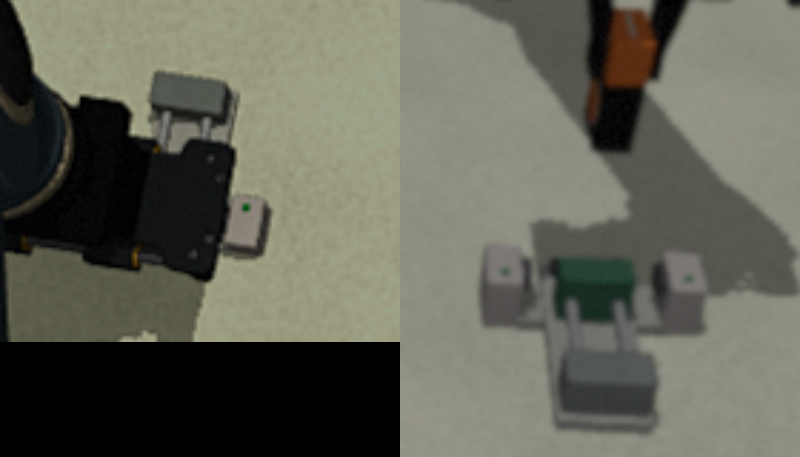

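The scene crop shows the cassette hanging upright in the fingers (625,80), above the holder on the lip side. I'll check its offset in the hand against the arm reading.

```bash
cat >> h.py <<'E'
def orange(c,im,d,tcp,yaw=-8.4):
    """front (+x) orange face and top, in nest axes about tcp"""
    W=cloud(c,d); hsv=cv2.cvtColor(im,cv2.COLOR_BGR2HSV).astype(int)
    m=(hsv[...,0]<14)&(hsv[...,1]>150)&(hsv[...,2]>50)&(np.linalg.norm(W[...,:2]-tcp[:2],axis=-1)<.06)
    P=W[m]; a=np.radians(yaw); R=np.array([[np.cos(a),-np.sin(a)],[np.sin(a),np.cos(a)]])
    L=np.c_[(P[:,:2]-tcp[:2])@R,P[:,2]]
    return P,L
E
python3 - <<'E'
from h import *
im=cv2.imread("pics/scene3.png"); d=np.load("scene3.npy")
tcp=np.array([.5196,.1943,.1813])
P,L=orange("scene",im,d,tcp)
print(len(L),np.round(np.percentile(L,[1,5,50,95,99],axis=0)*1000,1))
zt=np.percentile(L[:,2],98); f=L[(L[:,2]<zt-.008)&(L[:,0]>.012)]
A=np.c_[f[:,1:],np.ones(len(f))]; print("front x=",np.linalg.lstsq(A,f[:,0],rcond=None)[0],f[:,0].mean(),"y",np.percentile(f[:,1],[2,98]),len(f))
t=L[L[:,2]>zt-.006]; print("top z",np.median(t[:,2]), cv2.minAreaRect((t[:,:2]*1000).astype(np.float32)))
import cv2
x=im.copy()
print(im.shape)
E
```

```text
381 [[-15.  -15.2 152.6]
 [ -7.  -14.7 165.1]
 [ 20.1  -1.8 207.1]
 [ 22.8  12.3 215.7]
 [ 23.3  15.9 216.3]]
front x= [0.01776033 0.06128034 0.00895271] 0.020965560028861845 y [-0.01296749  0.01271935] 171
top z 0.2148109539335611 ((3.1366233825683594, 0.8098182678222656), (41.11229705810547, 28.080297470092773), 2.7667808532714844)
(384, 512, 3)
```

drive_tool(plan=[0.01, -0.001, 0.03, -0.001, 0, 0.01, -0.001, 0.06, -0.001, 0, 0.01, -0.001, 0.08, -0.001, 0, 0.01, -0.001, 0.096, -0.001, 0, 0.01, -0.001, 0.096, -0.001, 0, 0.01, -0.001, 0.096, -0.001, 0, 0.01, -0.001, 0.096, -0.001, 0])

```text
clock: 7.5
ee_pos: [0.5221, 0.1934, 0.087]
eef_rot: [-1.577, -0.0, 1.426]
force: [0.3, 0.5, -1.6]
finger_gap: 0.0257
```

Run:
```python
from h import *
from station import grab_frame
rel([.5575+.004*.989,.1876-.004*.146,.085],81.6)
im,d=grab_frame("scene"); np.save("scene4.npy",d); cv2.imwrite("pics/scene4.png",im[:,:,::-1])
cv2.imwrite("pics/c4.png",cv2.resize(im[140:270,300:430,::-1],None,fx=4.5,fy=4.5))
```

```text
clock 7.5 pos [0.5221 0.1934 0.087 ] R down [ 0.006 -0.    -1.   ] psi 81.71 gap 0.0257 F [ 0.3  0.5 -1.6]
shift mm [ -0.6   2.2 -39.9] turn 0.11
```

View pics/c4.png

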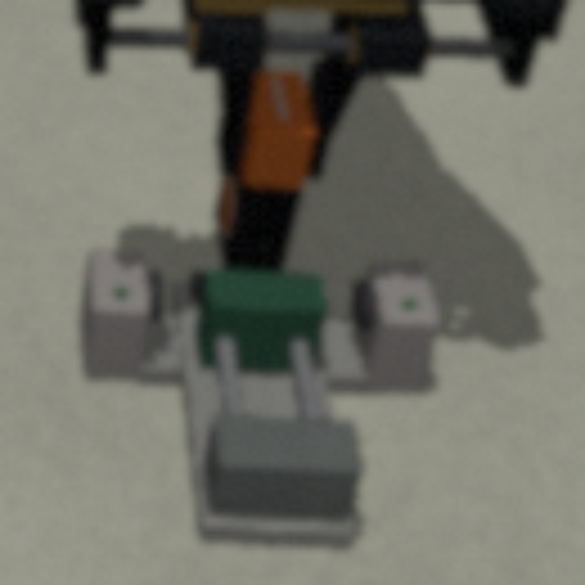

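The cassette stands just behind the green jaw, above the lip and centred. Now I'll push.

drive_tool(plan=[0.01, 0, 0.002, -0.004, 0, 0.01, -0.001, 0.002, -0.008, 0, 0.01, -0.001, 0.002, -0.012, 0, 0.01, -0.001, 0.002, -0.016, 0, 0.01, -0.001, 0.002, -0.02, 0, 0.01, -0.001, 0.002, -0.024, 0, 0.01, -0.001, 0.002, -0.028, 0, 0.01, -0.001, 0.002, -0.032, 0, 0.01, -0.001, 0.002, -0.036, 0, 0.01, -0.001, 0.002, -0.04, 0, 0.01, -0.001, 0.002, -0.04, 0, 0.01, -0.001, 0.002, -0.04, 0])

```text
clock: 8.75
ee_pos: [0.5612, 0.1866, 0.0851]
eef_rot: [-1.576, -0.0, 1.426]
force: [-4.0, -0.2, -1.4]
finger_gap: 0.0259
```

```bash
cat > look.py <<'E'
import sys
from h import *
from station import grab_frame,manip
n=sys.argv[1]
def L2(p):
    a=np.radians(-8.4); R=np.array([[np.cos(a),-np.sin(a)],[np.sin(a),np.cos(a)]]); return (np.asarray(p)[...,:2]-[.5575,.1876])@R*1000
s=manip.get_state(); print("tcp in nest mm",np.round(L2(s["ee_pos"]),1))
im,d=grab_frame("scene"); im=im[:,:,::-1].copy(); np.save(f"scene{n}.npy",d); cv2.imwrite(f"pics/scene{n}.png",im)
cv2.imwrite(f"pics/c{n}.png",cv2.resize(im[140:270,300:430],None,fx=4.5,fy=4.5,interpolation=cv2.INTER_CUBIC))
W=cloud("scene",d); hsv=cv2.cvtColor(im,cv2.COLOR_BGR2HSV).astype(int); N=L2(W)
g=(hsv[...,0]>65)&(hsv[...,0]<95)&(hsv[...,1]>90)&(W[...,2]>.048)&(W[...,2]<.056)&(abs(N[...,0])<90)&(abs(N[...,1])<40)
print("jaw top nest x range",np.round(np.percentile(N[g][:,0],[2,50,98]),1),g.sum())
o=(hsv[...,0]<14)&(hsv[...,1]>150)&(hsv[...,2]>50)&(abs(N[...,0])<90)&(abs(N[...,1])<40)
zt=np.percentile(W[o][:,2],98); f=o&(W[...,2]<zt-.008)&(N[...,0]>np.median(N[o][:,0])-6)
A=np.c_[N[f][:,1],(W[f][:,2]-zt+.016)*1000,np.ones(f.sum())]; k=np.linalg.lstsq(A,N[f][:,0],rcond=None)[0]
print("top z",round(zt,4),"front: yaw(deg)",round(-np.degrees(k[0]),1),"dx/dz",round(k[1],3),"x",round(k[2],1),"y range",np.round(np.percentile(N[f][:,1],[2,98]),1),f.sum())
t=o&(W[...,2]>zt-.006); r=cv2.minAreaRect(N[t].astype(np.float32)); print("toprect",np.round(r[0],1),np.round(r[1],1),round(r[2],1))
E
python3 look.py 5; python3 -c "
from h import *
rel([.5575+.004*.989,.1876-.004*.146,.0632],81.6)"
```

```text
tcp in nest mm [ 3.8 -0.4]
jaw top nest x range [24.6 39.7 49.9] 265
top z 0.1199 front: yaw(deg) -2.2 dx/dz 0.024 x 24.6 y range [-13.4  11.1] 146
toprect [14.7 -0.2] [26.9 60.3] 79.2
clock 8.8 pos [0.5611 0.1866 0.0851] R down [ 0.005 -0.001 -1.   ] psi 81.72 gap 0.026 F [-3.7  0.1 -0.8]
shift mm [ 0.5 21.9 -0.2] turn 0.12
```

View pics/c5.png

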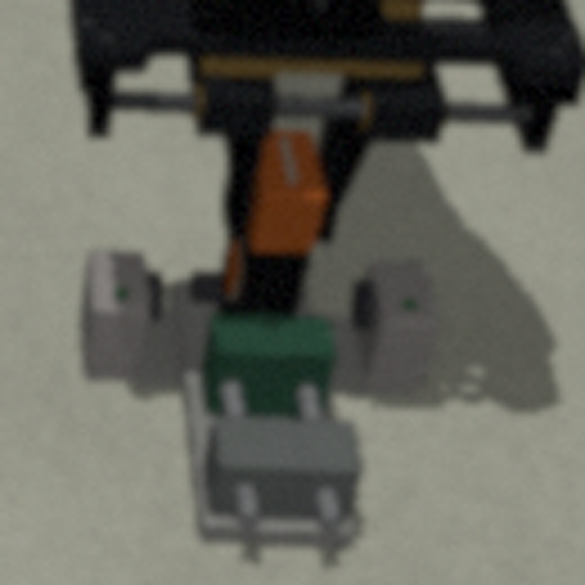

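The jaw is pressed back about 28 mm and the cassette is upright. I'll add 3 mm of margin over the lip, then lower gently.

drive_tool(plan=[0.01, 0, 0, -0.002, 0, 0.01, 0, 0, -0.003, 0, 0.01, 0, 0.003, -0.003, 0, 0.01, 0, 0.006, -0.003, 0, 0.01, 0, 0.009, -0.003, 0, 0.01, 0, 0.012, -0.003, 0, 0.01, 0, 0.014, -0.003, 0, 0.01, 0, 0.016, -0.003, 0, 0.01, 0, 0.017, -0.003, 0, 0.01, 0, 0.017, -0.003, 0])

```text
clock: 9.8
ee_pos: [0.564, 0.1862, 0.0678]
eef_rot: [-1.576, 0.0, 1.426]
force: [-3.7, 1.4, -0.2]
finger_gap: 0.0259
```

```bash
python3 look.py 6; python3 -c "
from h import *
rel([.5575+.004*.989,.1876-.004*.146,.0632],81.6)"
```

```text
tcp in nest mm [ 6.6 -0.4]
jaw top nest x range [27.8 42.7 52.7] 260
top z 0.1029 front: yaw(deg) -2.9 dx/dz 0.019 x 27.5 y range [-13.4  11.3] 145
toprect [18.2  0.2] [27.2 61.2] 79.0
clock 9.85 pos [0.5639 0.1863 0.0678] R down [ 0.005 -0.001 -1.   ] psi 81.73 gap 0.0257 F [-4.3  1.1 -1. ]
shift mm [0.4 4.6 2.6] turn 0.13
```

View pics/c6.png

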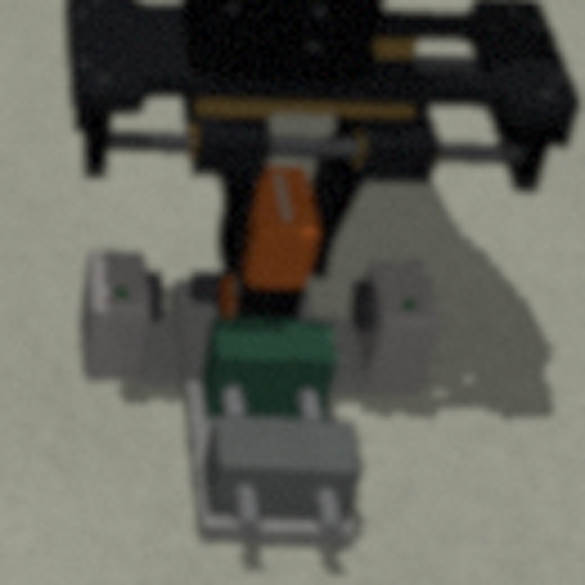

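The underside is below the lip top with no contact force. I'll lower the last few mm in small steps.

drive_tool(plan=[0.01, 0, 0.002, 0, 0, 0.01, 0, 0.003, 0, 0, 0.01, 0, 0.004, 0, 0, 0.01, 0, 0.0045, 0, 0, 0.01, 0, 0.005, 0, 0, 0.01, 0, 0.005, 0, 0])

```text
clock: 10.45
ee_pos: [0.564, 0.1862, 0.0631]
eef_rot: [-1.576, -0.0, 1.426]
force: [-4.8, -0.1, 3.3]
finger_gap: 0.0258
```

Floor contact: Fz went from −1 to +3 N. I'll ease back toward the lip.

drive_tool(plan=[0.01, 0, 0, 0.001, 0, 0.01, 0, 0, 0.002, 0, 0.01, 0, 0, 0.003, 0, 0.01, 0, 0, 0.004, 0, 0.01, 0, 0, 0.004, 0])

```text
clock: 10.95
ee_pos: [0.5602, 0.1867, 0.0631]
eef_rot: [-1.576, -0.0, 1.426]
force: [-2.7, -0.1, -0.7]
finger_gap: 0.0254
```

```bash
python3 look.py 7
```

```text
tcp in nest mm [ 2.8 -0.5]
jaw top nest x range [23.3 38.9 49.1] 262
top z 0.0983 front: yaw(deg) -1.4 dx/dz 0.016 x 23.9 y range [-13.4  10.8] 139
toprect [ 5.2 -0.1] [41.  28.1] 4.3
```

drive_tool(plan=[0.01, 0, 0, 0.0005, 0, 0.01, 0, 0, 0.001, 0, 0.01, 0, 0, 0.0015, 0, 0.01, 0, 0, 0.0015, 0])

```text
clock: 11.4
ee_pos: [0.5587, 0.1869, 0.0631]
eef_rot: [-1.576, -0.0, 1.426]
force: [-2.3, 0.3, 0.3]
finger_gap: 0.0263
```

drive_tool(plan=[0.01, 0, 0, 0.0005, 0, 0.01, 0, 0, 0.001, 0, 0.01, 0, 0, 0.001, 0, 0.01, 0, 0, 0.001, 0])

```text
clock: 11.8
ee_pos: [0.5577, 0.1871, 0.0631]
eef_rot: [-1.576, -0.0, 1.426]
force: [-1.7, -0.1, -0.1]
finger_gap: 0.0259
```

The force is easing as the lip takes the load, so I'll release.

drive_tool(plan=[0.03, 0, 0, 0, 0, 0.034, 0, 0, 0, 0, 0.04, 0, 0, 0, 0, 0.05, 0, 0, 0, 0, 0.06, 0, 0, 0, 0, 0.06, 0, 0, 0, 0, 0.06, 0, 0, 0, 0, 0.06, 0, 0, 0, 0])

```text
clock: 12.6
ee_pos: [0.5578, 0.1871, 0.0631]
eef_rot: [-1.576, -0.0, 1.426]
force: [0.7, -1.5, 0.2]
finger_gap: 0.059
```

```bash
python3 look.py 8
```

```text
tcp in nest mm [ 0.4 -0.5]
jaw top nest x range [21.  36.5 46.8] 257
top z 0.0978 front: yaw(deg) -4.1 dx/dz -0.007 x 20.9 y range [-13.8  10.4] 139
toprect [ 2.1 -1.3] [24.7 43.4] 88.0
```

View pics/c8.png

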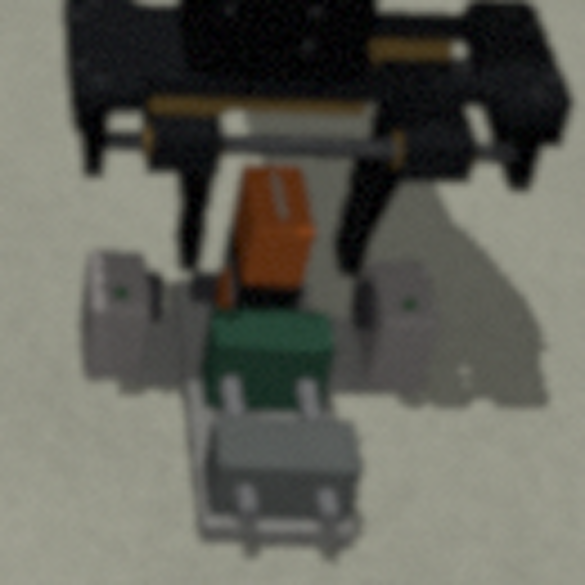

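The fingers are open on both sides of the cassette, which stands upright behind the jaw. I'll go straight up and then move sideways to clear the top view.

drive_tool(plan=[0.07, 0, -0.01, 0, 0, 0.08, 0, -0.03, 0, 0, 0.087, 0, -0.06, 0, 0, 0.087, 0, -0.1, 0, 0, 0.087, 0, -0.14, 0, 0, 0.087, 0, -0.17, 0, 0, 0.087, 0.04, -0.18, 0, 0, 0.087, 0.08, -0.18, 0, 0, 0.087, 0.12, -0.18, 0, 0, 0.087, 0.16, -0.18, 0, 0, 0.087, 0.2, -0.18, 0, 0, 0.087, 0.22, -0.18, 0, 0])

```text
clock: 13.85
ee_pos: [0.5872, 0.4096, 0.2434]
eef_rot: [-1.576, -0.002, 1.431]
force: [0.0, -0.1, -0.7]
finger_gap: 0.0868
```

```bash
python3 look.py 9
python3 - <<'E'
from h import *
from station import grab_frame
im,d=grab_frame("top"); im=im[:,:,::-1].copy(); W=cloud("top",d)
a=np.radians(-8.4); R=np.array([[np.cos(a),-np.sin(a)],[np.sin(a),np.cos(a)]]); N=(W[...,:2]-[.5575,.1876])@R*1000
hsv=cv2.cvtColor(im,cv2.COLOR_BGR2HSV).astype(int)
z=W[...,2]
for n,m in [("orange",(hsv[...,0]<14)&(hsv[...,1]>150)&(z>.088)&(z<.105)),("green",(hsv[...,0]>65)&(hsv[...,0]<95)&(hsv[...,1]>90)&(z>.048)&(z<.058))]:
    m=m&(abs(N[...,0])<90)&(abs(N[...,1])<40); r=cv2.minAreaRect(N[m].astype(np.float32)); print(n,np.round(r[0],1),np.round(r[1],1),round(r[2],1),"z",np.median(z[m]),m.sum())
m=(z>.078)&(z<.09)&(W[...,0]>.45)&(W[...,0]<.62)&(W[...,1]<-.05)&(W[...,1]>-.18); r=cv2.minAreaRect((W[m][:,:2]*1000).astype(np.float32)); print("blue",r)
cv2.imwrite("pics/top9.png",im); s=cv2.imread("pics/c9.png"); t=cv2.resize(im[110:210,120:220],(400,400),interpolation=cv2.INTER_CUBIC)
cv2.imwrite("pics/f9.png",np.hstack([t,cv2.resize(s,(400,400))]))
E
```

```text
tcp in nest mm [ -3. 224.]
jaw top nest x range [20.7 36.  46.8] 252
top z 0.0979 front: yaw(deg) -5.5 dx/dz 0.046 x 21.3 y range [-13.9   9.7] 130
toprect [ 2.1 -1.2] [44.1 24.6] 0.6
orange [-0.7 -0.1] [42.3 27.3] 0.1 z 0.09740773916955864 246
green [11.5  0.3] [50.4 65.3] 88.5 z 0.05337724674551714 175
blue ((527.7100219726562, -112.65227508544922), (43.62003707885742, 25.926921844482422), 7.317976474761963)
```

View pics/f9.png

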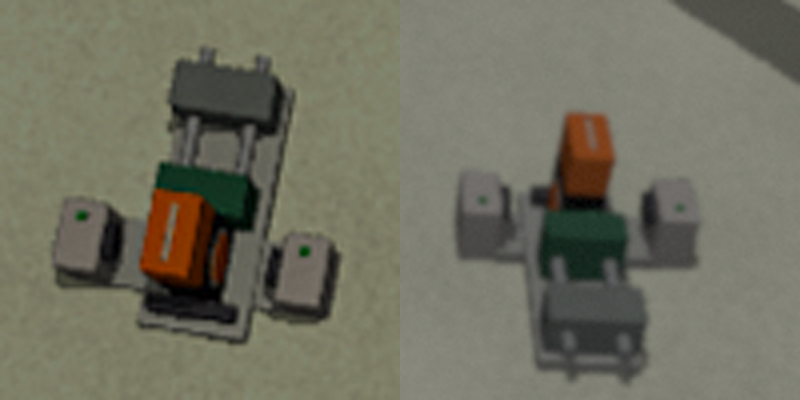

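The cassette is seated: centred to within 1 mm, with yaw at about 0°, and blue hasn't moved.

```bash
python3 -c "
from station import manip
print(manip.sign_off(), manip.get_state()['clock'])"
```

```text
the job is handed in; nothing more can be done
the job is handed in; nothing more can be done
```

The orange cassette is clamped in the holder and the job is handed in, at about 14 s on the clock. I gripped it across its 26 mm side and pressed the green jaw back about 31 mm with it. I then lowered it behind the lip until the force showed floor contact, eased it back toward the lip, let go and moved the arm clear.

**Last checks, arm clear:**
- **Position:** the top camera puts the cassette at (−0.7, −0.1) mm from the nest centre, turned 0.1° from square.
- **Height:** its top reads 97.4 mm, against 96 mm if fully seated. That is within the 1–2 mm offset this camera showed on other surfaces.
- **Clamping:** in the scene camera, the jaw moved back against the cassette after release and held it.
- **Blue cassette:** it is within 0.5 mm of where it started.

**One disagreement:** a rough fit to the cassette's front face in the scene camera gave −5.5° of turn and 0.046 of lean. The scene camera's own fit to the top face gave 0.6°, and the top camera gave 0.1°. I put the front-face result down to noise from the few pixels in that fit.

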